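Put the spare battery pack into the sloping charging dock

TASK

Charge the spare battery pack: lift it out of its stand by its body, since the stand hides its handle, and set it down flat on the bare desk and let go. Then take it again by its handle, because fingers round the body would not fit into the dock's bay, and lower it gently by the handle into the sloping bay until it lies flat on the bay's floor, handle out through the slot at the upper end; let go. Do not disturb the stapler, the paper roll and the tape roll.

Things in the scene. Friction and masses are not known exactly. Their poses are not given: they have to be found in the camera images.
- pack_center (a point): Centre of the battery pack's body, axes of the pack. Black plastic, 110 g: body 70 (x) x 44 (y) x 26 (z) mm with a grey panel on top; at its +x end an upright plate handle (x = 35 to 83 mm from here), 12 mm thick (y), 34 mm high. Body and handle share one flat underside, 13 mm below this point. Starts in the stand, underside 10 mm above the desk
- pack_handle (a point): The place to grip on the pack's handle: 66 mm along the pack's x from the body's centre, half-way up the handle (17 mm over the underside, 4 mm above pack_center); axes of the pack. The handle is 12 mm thick along y
- stand: Dark steel fixed stand holding the pack at the start; origin on the desk under the centre of the pack's body, x towards the handle. Platform 62 x 30 mm, 10 mm high, narrower than the body it carries. From x = 41 to 91 mm two cheeks, 52 mm high, 44 mm over both, 5 mm to each side of the handle and higher than it; end wall 30 mm high to x = 97 mm. The pack lifts straight up
- dock: Grey charging dock, fixed; origin on the desk under the centre of the bay's floor, x horizontal, towards the bay's upper end, z up. Foot plate 120 x 80 mm, 10 mm high. Overall about 90 mm high. Dock and stand stand side by side, either way round, and the desk midway between them, about 0.46 m ahead of the robot, is free (a few flat clips and rubber bands there do not matter)
- bay: The dock's open-topped bay: origin at the centre of its floor, 44 mm above the desk; x up the slope, y across, z square to the floor, leaning 25 degrees from vertical to the low side. Inside 78 (x) x 52 (y) mm, walls 8 mm thick, 32 mm high. Seated, the pack's axes run along the bay's and pack_center is 13 mm over the floor; up to 4 mm play to each side does not matter
- bay_slot (a point): Middle of the slot in the bay's upper (+x) end wall, at the floor: 43 mm up the slope from the bay's origin; axes of the bay. The slot is 24 mm wide, open at the top and down to the floor; the wall is 8 mm thick and beyond it the pack's handle hangs free, with nothing beside it
- stapler: Red and black stapler, 130 x 34 x 48 mm, loose, towards the back; origin under its middle. A bystander: leave it alone
- paper_roll: Narrow white paper roll (the other is 57 mm wide and further left) standing on end, 41 mm across, 57 mm high, loose; origin under its middle. A bystander: leave it alone
- tape_roll: Roll of brown tape lying flat, 68 mm across, 24 mm high, loose, at the right; origin under its middle. A bystander: leave it alone

How it is judged:
By the outcome, as a careful person would: the job done as asked, in the order asked, and still so for the second after the job is handed in, with the robot touching nothing.
It also fails if it takes over 54 s, if anything falls off the work surface, if the arm or the gripper's body presses on something with over 40 N, if the wrist force passes 120 N, or if a joint passes its speed limit or range.

ROBOT

A 6-joint arm with a two-finger parallel gripper is mounted at the origin on a cart in front of the work surface, level with it; the furniture and walls round the work are solid. World frame = base frame: x ahead of the robot, y to its left, z up, the work surface at z = 0. Lengths are in m, angles in rad, forces in N, time in s.
With the tool pointing down it reaches from about 0.325 to 0.9 m from the base axis. Payload 6.1 kg.
Tool frame: the origin (TCP) lies on the mounting face of the last link; the fingertips stand 182 mm ahead of it and the grasp point (between the pads) lies 164 mm ahead of it (tips_ahead is the distance from the TCP to the fingertips, in m); z points along the fingers, x is the direction in which the jaws open and shut, and the axes are right-handed (so a half turn about z gives the same grasp; the last joint's range is limited). The gripper opens to 87 mm and grips with 3 to 60 N. Pads are 19 mm wide; open, the fingers measure 117 mm over their backs; the gripper's body (75 mm by 190 mm) begins 51 mm behind the grasp point.
Start: joints at [-1.458, 0.22, 1.526, -0, 1.395, -0.126], TCP at [0.148, -0.607, 0.405] pointing down, gripper open.
Joint ranges: [-2.98, 2.98], [-0.91, 2.08], [0.09, 2.57], [-1.24, 4.39], [0.2, 2.65], [-2.68, 2.68]. Speed limits (rad/s): [2.57, 2.57, 3.01, 3.14, 3.14, 3.14].

INTERFACE

Orientations are given as a 3x3 rotation matrix whose columns are the frame's x, y, z axes.
In Python, from workcell import * gives the robot as it stands. The module is installed in compiled form; this text tells all that it offers.
- The arm moves only by the shell command python3 -m handwheel 'ROWS' [FORCE]. ROWS is JSON, a list that holds one entry, the list of rows, each a list of 7 numbers: the turn, a rotation vector about the tool's x, y, z in rad, then the shift along the tool's x, y, z in mm, then the opening, from 0 (shut) to 1 (fully open). A call has exactly 5 rows; each row shifts and turns the commanded pose from where the row before left it, along the tool's axes as they then stand; what a row does not reach is not made up. A row lasts 1/8 s, in which the tool goes at most 62.5 mm and 10.7 degrees, less where a joint would pass 70% of its speed; a pose out of reach is approached as far as the arm can. A call with a gripper value outside its range is refused whole. The fingers move at their own pace and stop on an object; FORCE is the grip in N (left out, the last holds). Time passes only in rows, so rows that do not move let the fingers close, or fill a call up. It gives the time, the measured TCP pose, the force and the opening at its end, in the units of the state.
- get_state(): the state, without advancing time (a new reading comes with each control period).
- camera(name): name is "scene" or "top" or "wrist"; returns a dict with "frame" (480x640x3 uint8, red, green, blue), "fx", "fy", "cx", "cy" (pixels), "world_from_camera" (4x4, takes a point from camera to world coordinates); the wrist camera has in their place "mount" (4x4, takes a point from camera to tool coordinates, whose origin is the TCP and whose axes are the tool frame's). Camera axes: x right, y down, z forward; pixel columns grow to the right and rows downward; lengths in m; the calibration is good to about 2 mm. A picture is of the moment at which its call begins: read the wrist's pose just before it. There is no depth.
- sign_off(): hands the job in, once; it reports no verdict.
The state is a dict: "t": time; "joint_pos": joint angles; "qd": joint speeds; "tau": joint torques, N m; "position": TCP position; "orientation": TCP orientation; "wrist_force": force on the tool from outside, world axes, zero at the start; "wrist_torque": the same for the moment, N m; "width": finger opening in m.
Only numpy, scipy, OpenCV 4.12 (cv2) and the standard library are available. Lean on these libraries where they do the work, as an engineer would, in place of code of your own. Each camera call takes 0.05 s, during which the arm holds its last target. There are 200 camera calls.

## Working session

There is one attempt and no reset: what is moved stays moved. The work goes in short steps, Python scripts to look and compute and a shell command to move; the robot and the scene stay as the last step left them, time stands still between calls to the robot, and variables do not carry over. Pictures are saved under pics/ and viewed, on a budget of 10 in all, crops included, one or two more only if the job needs it, and the job is handed in when it is done.

```bash
mkdir -p pics
cat > h.py <<'E'
from workcell import *
import numpy as np, cv2, json
def snap(name,fn):
    s=get_state(); c=camera(name)
    T=np.eye(4)
    if name=="wrist":
        T[:3,:3]=np.array(s["orientation"]);T[:3,3]=s["position"]; W=T@np.array(c["mount"])
    else: W=np.array(c["world_from_camera"])
    cv2.imwrite("pics/"+fn+".png",c["frame"][:,:,::-1])
    json.dump(dict(fx=c["fx"],fy=c["fy"],cx=c["cx"],cy=c["cy"],W=W.tolist()),open("pics/"+fn+".json","w"))
def px2w(fn,u,v,z):
    c=json.load(open("pics/"+fn+".json"));W=np.array(c["W"])
    d=W[:3,:3]@np.array([(u-c["cx"])/c["fx"],(v-c["cy"])/c["fy"],1]);o=W[:3,3]
    return o+d*(z-o[2])/d[2]
def w2px(fn,p):
    c=json.load(open("pics/"+fn+".json"));W=np.array(c["W"])
    q=W[:3,:3].T@(np.array(p)-W[:3,3]); return np.array([c["fx"]*q[0]/q[2]+c["cx"],c["fy"]*q[1]/q[2]+c["cy"]])
E
python3 - <<'E'
from h import *
snap("top","top0");snap("scene","scene0")
s=get_state();print(s["t"],s["position"],np.round(s["orientation"],3).tolist(),s["width"])
print(np.round(json.load(open("pics/top0.json"))["W"],3))
E
```

```text
0.1 [ 0.1478002  -0.60702828  0.40374313] [[0.237, -0.972, -0.0], [-0.972, -0.237, 0.002], [-0.002, -0.0, -1.0]] 0.08703351061939739
[[ 0.015 -0.993  0.119  0.313]
 [-1.    -0.018 -0.025 -0.068]
 [ 0.027 -0.119 -0.993  1.503]
 [ 0.     0.     0.     1.   ]]
```

View pics/top0.png

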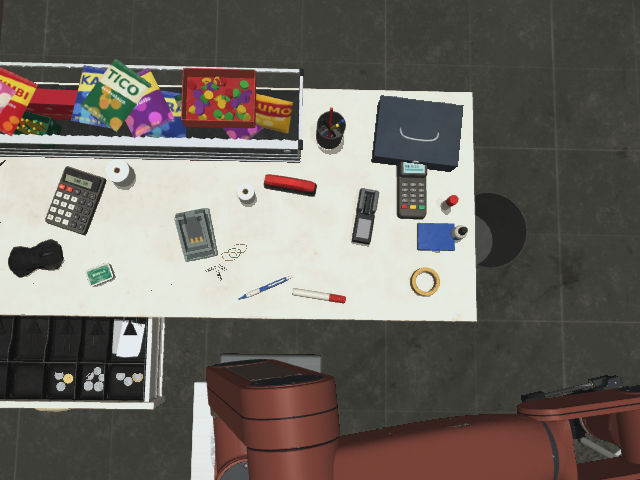

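View pics/scene0.png

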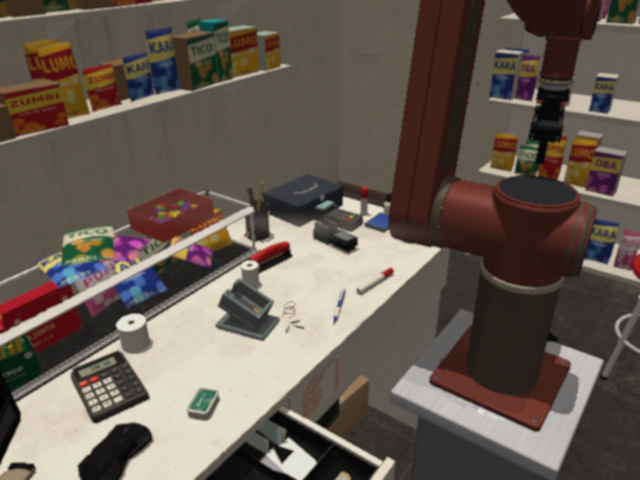

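The top view shows the stand with the pack around (366,215) and the dock around (196,234). The stapler is at (290,185), the narrow roll at (246,191) and the tape at (425,281). Next I'll enlarge both fixtures in one picture.

Run:
```python
from h import *
im=cv2.imread("pics/top0.png")
a=cv2.resize(im[195:275,160:235],None,fx=5,fy=5,interpolation=cv2.INTER_CUBIC)
b=cv2.resize(im[180:260,330:405],None,fx=5,fy=5,interpolation=cv2.INTER_CUBIC)
cv2.imwrite("pics/crop1.png",np.hstack([a,b]))
for u,v in [(290,185),(246,197),(425,283)]: print(px2w("top0",u,v,0))
```

```text
[ 0.6263935  -0.06025247  0.        ]
[0.59407704 0.04745285 0.        ]
[ 0.38989606 -0.3940211   0.        ]
```

View pics/crop1.png

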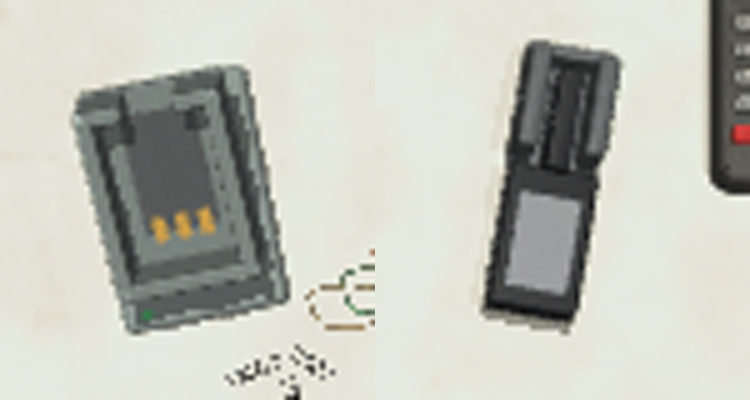

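Run:
```python
from h import *
B=lambda u,v:(330+(u-375)/5,180+v/5); A=lambda u,v:(160+u/5,195+v/5)
P=lambda q,z:px2w("top0",*q,z)
c=[P(B(*q),.036) for q in [(515,192),(583,200),(572,292),(505,285)]]
print("panel",np.mean(c,0)); d=(c[0]+c[1]-c[2]-c[3])[:2];print("yaw",np.degrees(np.arctan2(d[1],d[0])),np.linalg.norm(d)/2)
for n,q,z in [("foot lowL",(132,332),.01),("foot lowR",(288,298),.01),("topL",(75,95),.09),("topR",(245,68),.09)]: print(n,P(A(*q),z))
c=camera("wrist");print(np.round(c["mount"],3),c["fx"],c["cx"],c["cy"])
```

```text
panel [ 0.51646653 -0.23936742  0.036     ]
yaw -6.174754193368377 0.04518218454007218
foot lowL [0.43183226 0.18564504 0.01      ]
foot lowR [0.44960058 0.11129325 0.01      ]
topL [0.53426036 0.20233423 0.09      ]
topR [0.54837352 0.12489464 0.09      ]
[[ 1.     0.001  0.001 -0.   ]
 [-0.001  0.967  0.255 -0.07 ]
 [-0.001 -0.255  0.967  0.02 ]
 [ 0.     0.     0.     1.   ]] 418.2180579902177 324.5575689001969 236.00621786246353
```

```bash
cat >> h.py <<'E'
from scipy.spatial.transform import Rotation as Ro
G=.164
def Rt(yaw,pitch=0):
    "tool R for gripping pack whose x has yaw (deg), pitched up by pitch"
    P=(Ro.from_euler('z',yaw,degrees=True)*Ro.from_euler('y',-pitch,degrees=True)).as_matrix()
    return np.c_[-P[:,1],-P[:,0],-P[:,2]]
def todo(g,R):
    "remaining move to grasp point g with tool R: shift (mm, tool axes before and after the turn) and rotvec"
    s=get_state();R0=np.array(s["orientation"]);p=np.array(s["position"])
    d=np.array(g)-G*R[:,2]-p
    print("t",round(s["t"],2),"rot",np.round(Ro.from_matrix(R0.T@R).as_rotvec(),3),"before",np.round(R0.T@d*1e3,1),"after",np.round(R.T@d*1e3,1),"F",np.round(s["wrist_force"],1),"w",round(s["width"]*1e3,1),"grasp",np.round(p+G*R0[:,2],4))
E
python3 -m handwheel '[[[0,0,0,-27,-44,0,1],[0,0,0,-27,-44,0,1],[0,0,0,-27,-44,0,1],[0,0,0,-27,-44,0,1],[0,0,0,-27,-44,0,1]]]'
python3 -m handwheel '[[[0,0,0,-27,-44,0,1],[0,0,0,-27,-44,0,1],[0,0,0,-27,-44,0,1],[0,0,0,-27,-44,0,1],[0,0,0,-27,-44,0,1]]]'
python3 -m handwheel '[[[0,0,0.17,0,0,20,1],[0,0,0.17,0,0,20,1],[0,0,0,0,0,20,1],[0,0,0,0,0,0,1],[0,0,0,0,0,0,1]]]'
python3 - <<'E'
from h import *
snap("wrist","w1");todo([.5165,-.2394,.024],Rt(-6.2))
E
```

```text
t: 0.78
position: [0.3306, -0.4227, 0.4045]
orientation: [[0.236, -0.972, -0.0], [-0.972, -0.236, 0.0], [-0.0, -0.0, -1.0]]
wrist_force: [0.1, 0.0, 0.4]
width: 0.0868
t: 1.4
position: [0.5124, -0.2394, 0.4045]
orientation: [[0.237, -0.972, -0.0], [-0.972, -0.237, 0.0], [-0.0, 0.0, -1.0]]
wrist_force: [-0.0, -0.1, -0.4]
width: 0.0872
t: 2.02
position: [0.5116, -0.2412, 0.3452]
orientation: [[-0.1, -0.995, 0.001], [-0.995, 0.1, -0.0], [0.0, -0.001, -1.0]]
wrist_force: [0.7, -0.8, 0.3]
width: 0.0869
t 2.08 rot [-0.001 -0.001  0.008] before [ -2.4  -4.4 157.7] after [ -2.4  -4.6 157.7] F [-0.  -0.6  0.2] w 87.3 grasp [ 0.5119 -0.2414  0.1817]
```

View pics/w1.png

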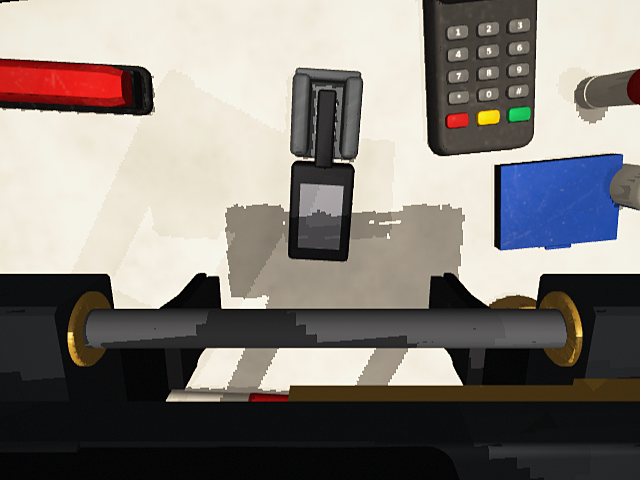

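The wrist view shows the pack body's top corners at about (292,163), (354,167), (347,261) and (289,257), with the cheeks above it at (295–362, 68–158).

Run:
```python
from h import *
c=[px2w("w1",*q,.036) for q in [(292,163),(354,167),(347,261),(289,257)]]
print(np.round(c,4),np.mean(c,0)); d=(c[0]+c[1]-c[2]-c[3])[:2];y=np.degrees(np.arctan2(d[1],d[0]));print("yaw",y,np.linalg.norm(d)/2)
k=[px2w("w1",*q,.052) for q in [(296,68),(363,73),(356,158),(290,155)]];print(np.round(k,4))
k=np.array(k);e=(k[0]+k[1]-k[2]-k[3])[:2];print(np.degrees(np.arctan2(e[1],e[0])))
todo(np.r_[np.mean(c,0)[:2],.024],Rt(y))
```

```text
[[ 0.5585 -0.2236  0.036 ]
 [ 0.5516 -0.2656  0.036 ]
 [ 0.4846 -0.2551  0.036 ]
 [ 0.4918 -0.2135  0.036 ]] [ 0.52164819 -0.23946968  0.036     ]
yaw -8.798066851216863 0.0676828470257722
[[ 0.6166 -0.2342  0.052 ]
 [ 0.6097 -0.2748  0.052 ]
 [ 0.5589 -0.2664  0.052 ]
 [ 0.565  -0.2243  0.052 ]]
-10.122861038258636
t 2.08 rot [-0.001 -0.001  0.053] before [ -2.9  -9.5 157.7] after [ -3.3  -9.6 157.7] F [-0.  -0.6  0.2] w 87.3 grasp [ 0.5119 -0.2414  0.1817]
```

```bash
python3 -m handwheel '[[[0,0,0.057,0,0,0,1],[0,0,0,-3,-9,30,1],[0,0,0,0,0,30,1],[0,0,0,0,0,30,1],[0,0,0,0,0,20,1]]]' 30
python3 -m handwheel '[[[0,0,0,0,0,15,1],[0,0,0,0,0,15,1],[0,0,0,0,0,10,1],[0,0,0,0,0,7,1],[0,0,0,0,0,0,1]]]'
python3 -c "
from h import *
todo([.5216,-.2397,.024],Rt(-9.3))"
```

```text
t: 2.7
position: [0.5209, -0.2395, 0.2342]
orientation: [[-0.157, -0.988, 0.0], [-0.988, 0.157, -0.0], [0.0, -0.0, -1.0]]
wrist_force: [0.8, 1.2, 0.3]
width: 0.087
t: 3.32
position: [0.5207, -0.2392, 0.1874]
orientation: [[-0.158, -0.988, -0.001], [-0.988, 0.158, 0.0], [-0.0, 0.001, -1.0]]
wrist_force: [-0.5, 0.8, 0.5]
width: 0.0867
t 3.33 rot [0.001 0.    0.004] before [ 0.3 -0.9 -0.6] after [ 0.3 -0.9 -0.6] F [-0.5  0.8  0.5] w 86.7 grasp [ 0.5207 -0.2392  0.0234]
```

```bash
python3 -m handwheel '[[[0,0,0,0,0,0,0],[0,0,0,0,0,0,0],[0,0,0,0,0,0,0],[0,0,0,0,0,0,0],[0,0,0,0,0,0,0]]]' 30
python3 -m handwheel '[[[0,0,0,0,0,-5,0],[0,0,0,0,0,-15,0],[0,0,0,0,0,-25,0],[0,0,0,0,0,-30,0],[0,0,0,0,0,-25,0]]]'
python3 -c "
from h import *
todo([.445,-.04,.123],Rt(0))"
```

```text
t: 3.95
position: [0.5208, -0.2393, 0.1878]
orientation: [[-0.158, -0.988, 0.0], [-0.988, 0.158, -0.0], [0.0, -0.0, -1.0]]
wrist_force: [-0.3, -0.2, 0.8]
width: 0.0448
t: 4.58
position: [0.5211, -0.2394, 0.2902]
orientation: [[-0.157, -0.988, 0.002], [-0.988, 0.157, -0.001], [0.001, -0.002, -1.0]]
wrist_force: [0.3, 0.5, -1.0]
width: 0.0442
t 4.58 rot [-0.002 -0.001 -0.158] before [-184.9  106.5    2.9] after [-199.4   76.1    3.2] F [ 0.3  0.5 -1. ] w 44.2 grasp [ 0.5213 -0.2396  0.1262]
```

```bash
python3 -m handwheel '[[[0,0,-0.08,0,0,0,0],[0,0,-0.078,0,0,0,0],[0,0,0,-25,10,0,0],[0,0,0,-40,15,0,0],[0,0,0,-40,15,0,0]]]'
python3 -m handwheel '[[[0,0,0,-40,15,0,0],[0,0,0,-34,14,0,0],[0,0,0,-20,7,20,0],[0,0,0,0,0,30,0],[0,0,0,0,0,20,0]]]'
python3 - <<'E'
from h import *
snap("wrist","w2");snap("scene","s2");todo([.445,-.04,.014],Rt(0))
a=cv2.imread("pics/w2.png")[:400];b=cv2.imread("pics/s2.png")[200:400,200:500]
cv2.imwrite("pics/v2.png",np.vstack([cv2.resize(a,(560,350)),cv2.resize(b,(560,250))[:,:]]))
E
```

```text
t: 5.2
position: [0.4805, -0.1335, 0.2888]
orientation: [[-0.001, -1.0, 0.001], [-1.0, 0.001, -0.0], [0.0, -0.001, -1.0]]
wrist_force: [0.5, 0.2, -0.1]
width: 0.0439
t: 5.82
position: [0.4447, -0.0398, 0.2178]
orientation: [[0.001, -1.0, 0.001], [-1.0, -0.001, -0.0], [0.0, -0.001, -1.0]]
wrist_force: [-0.2, 0.1, -1.2]
width: 0.0435
t 5.92 rot [0.003 0.001 0.   ] before [ 0.2 -1.3 38.6] after [ 0.1 -1.2 38.6] F [-1.   0.9 -0.5] w 43.9 grasp [ 0.4433 -0.0397  0.0526]
```

View pics/v2.png

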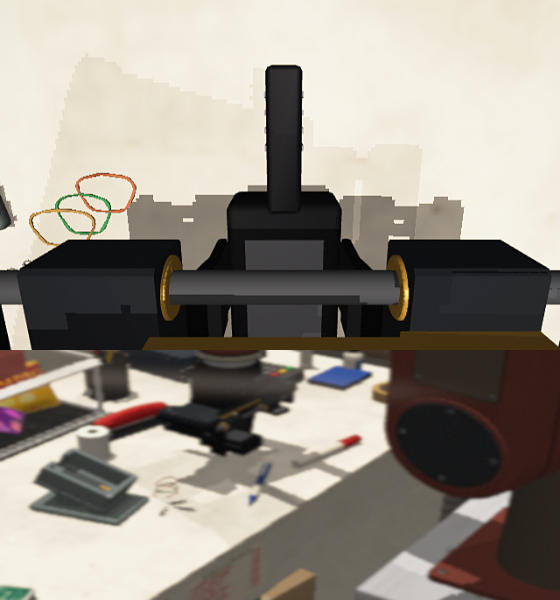

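```bash
python3 -m handwheel '[[[0,0,0,0,0,12,0],[0,0,0,0,0,10,0],[0,0,0,0,0,7,0],[0,0,0,0,0,4,0],[0,0,0,0,0,0,0]]]'
python3 -c "
from h import *
todo([.445,-.04,.019],Rt(0))"
```

```text
t: 6.55
position: [0.4448, -0.0403, 0.1845]
orientation: [[-0.0, -1.0, -0.001], [-1.0, 0.0, 0.0], [-0.0, 0.001, -1.0]]
wrist_force: [0.4, -0.6, -1.0]
width: 0.0437
t 6.55 rot [ 0.001  0.    -0.   ] before [-0.3 -0.2  1.5] after [-0.3 -0.2  1.5] F [ 0.4 -0.6 -1. ] w 43.7 grasp [ 0.4447 -0.0402  0.0205]
```

```bash
python3 -m handwheel '[[[0,0,0,0,0,1.5,0],[0,0,0,0,0,0.5,0],[0,0,0,0,0,0,0],[0,0,0,0,0,0,0],[0,0,0,0,0,0,0]]]' 6
python3 -m handwheel '[[[0,0,0,0,0,0,0.6],[0,0,0,0,0,0,0.8],[0,0,0,0,0,0,0.9],[0,0,0,0,0,-0.5,1],[0,0,0,0,0,-1,1]]]'
python3 -m handwheel '[[[0,0,0,0,0,-15,1],[0,0,0,0,0,-30,1],[0,0,0,0,0,-40,1],[0,0,0,0,0,-40,1],[0,0,0,0,0,-30,1]]]'
python3 - <<'E'
from h import *
snap("wrist","w3");todo([.445,-.04,.019],Rt(0))
E
```

```text
t: 7.18
position: [0.4449, -0.0403, 0.1828]
orientation: [[-0.0, -1.0, 0.0], [-1.0, 0.0, -0.0], [0.0, -0.0, -1.0]]
wrist_force: [-0.3, 0.4, -0.7]
width: 0.0441
t: 7.8
position: [0.4449, -0.0403, 0.1843]
orientation: [[-0.0, -1.0, -0.0], [-1.0, 0.0, 0.0], [-0.0, 0.0, -1.0]]
wrist_force: [-0.9, 0.7, 0.1]
width: 0.0829
t: 8.43
position: [0.445, -0.0403, 0.3424]
orientation: [[-0.0, -1.0, 0.003], [-1.0, 0.0, -0.001], [0.001, -0.003, -1.0]]
wrist_force: [0.5, 0.6, 0.3]
width: 0.0868
t 8.47 rot [-0.008 -0.002 -0.   ] before [ -1.    2.7 163.2] after [ -0.6   1.3 163.3] F [ 2.2 -0.2  2.5] w 86.9 grasp [ 0.4477 -0.041   0.1823]
```

View pics/w3.png

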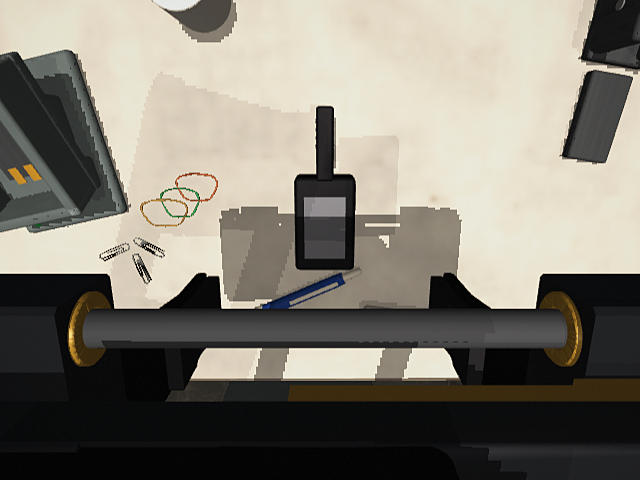

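The pack lies flat and straight on the desk. Its body's top corners are at (295,175), (356,175), (354,270) and (297,269), and the handle's top runs from (325,107) to (325,180). A pen tip lies near the body's rear edge at (355,271).

Run:
```python
from h import *
c=[px2w("w3",*q,.026) for q in [(295,175),(356,175),(354,270),(297,269)]]
print(np.round(c,4),np.mean(c,0)); d=(c[0]+c[1]-c[2]-c[3])[:2];y=np.degrees(np.arctan2(d[1],d[0]));print("yaw",y,np.linalg.norm(d)/2)
print("handle top ends",px2w("w3",325,107,.034),px2w("w3",326,172,.034)); print("pen",px2w("w3",358,270,.005))
a=.0
todo([.511,-.04,.02],Rt(0))
```

```text
[[ 0.4818 -0.0197  0.026 ]
 [ 0.4819 -0.0629  0.026 ]
 [ 0.411  -0.0627  0.026 ]
 [ 0.4118 -0.02    0.026 ]] [ 0.44661131 -0.04134987  0.026     ]
yaw 0.08050058464559232 0.07047611005221945
handle top ends [ 0.52745586 -0.04087597  0.034     ] [ 0.48478246 -0.04160536  0.034     ]
pen [ 0.40364981 -0.06756381  0.005     ]
t 8.47 rot [-0.008 -0.002 -0.   ] before [ -1.  -63.3 162.8] after [ -0.6 -64.7 162.3] F [ 2.2 -0.2  2.5] w 86.9 grasp [ 0.4477 -0.041   0.1823]
```

```bash
python3 -m handwheel '[[[0,0,0,0,-33,20,1],[0,0,0,0.5,-33.5,30,1],[0,0,0,0,0,40,1],[0,0,0,0,0,25,1],[0,0,0,0,0,15,1]]]' 45
python3 -m handwheel '[[[0,0,0,0,0,15,1],[0,0,0,0,0,10,1],[0,0,0,0,0,3,1],[0,0,0,0,0,0,1],[0,0,0,0,0,0,1]]]'
python3 -c "
from h import *
todo([.5115,-.0405,.020],Rt(0))"
```

```text
t: 9.1
position: [0.511, -0.0407, 0.2084]
orientation: [[-0.0, -1.0, -0.001], [-1.0, 0.0, 0.0], [-0.0, 0.001, -1.0]]
wrist_force: [0.1, -0.4, 0.1]
width: 0.0874
t: 9.72
position: [0.5115, -0.0408, 0.1826]
orientation: [[-0.0, -1.0, -0.0], [-1.0, 0.0, -0.0], [0.0, 0.0, -1.0]]
wrist_force: [-5.6, 1.5, 10.0]
width: 0.0871
t 9.72 rot [ 0. -0. -0.] before [-0.3  0.  -1.4] after [-0.3  0.  -1.4] F [-5.6  1.5 10. ] w 87.1 grasp [ 0.5114 -0.0408  0.0186]
```

```bash
python3 -m handwheel '[[[0,0,0,0,0,-2,1],[0,0,0,0,0,0,1],[0,0,0,0,0,0,0],[0,0,0,0,0,0,0],[0,0,0,0,0,0,0]]]' 45
python3 -m handwheel '[[[0,0,0,0,0,0,0],[0,0,0,0,0,0,0],[0,0,0,0,0,0,0],[0,0,0,0,0,0,0],[0,0,0,0,0,0,0]]]'
python3 -c "
from h import *
todo([.5115,-.0405,.020],Rt(0))"
```

```text
t: 10.35
position: [0.5113, -0.0408, 0.1831]
orientation: [[-0.0, -1.0, -0.0], [-1.0, 0.0, 0.0], [-0.0, 0.0, -1.0]]
wrist_force: [0.6, 0.1, -0.9]
width: 0.0647
t: 10.98
position: [0.5114, -0.0408, 0.1832]
orientation: [[-0.0, -1.0, 0.0], [-1.0, 0.0, 0.0], [-0.0, -0.0, -1.0]]
wrist_force: [-0.1, -0.6, 0.6]
width: 0.015
t 10.97 rot [-0.  0. -0.] before [-0.3 -0.1 -0.8] after [-0.3 -0.1 -0.8] F [-0.1 -0.6  0.6] w 15.0 grasp [ 0.5114 -0.0408  0.0192]
```

```bash
python3 -m handwheel '[[[0,0,0,0,0,0,0],[0,0,0,0,0,0,0],[0,0,0,0,0,0,0],[0,0,0,0,0,-3,0],[0,0,0,0,0,-7,0]]]' 45
python3 -m handwheel '[[[0,0,0,0,0,-20,0],[0,0,0,0,0,-30,0],[0,0,0,0,0,-40,0],[0,0,0,0,0,-35,0],[0,0,0,0,0,-20,0]]]'
python3 - <<'E'
from h import *
snap("wrist","w4");snap("top","t4");todo([.5115,-.0405,.020],Rt(0))
a=cv2.imread("pics/w4.png");b=cv2.imread("pics/t4.png")[195:275,160:240]
cv2.imwrite("pics/v4.png",np.hstack([cv2.resize(a,(400,300)),cv2.resize(b,(400,400),interpolation=cv2.INTER_CUBIC)[:300]]))
E
```

```text
t: 11.6
position: [0.5111, -0.0408, 0.1932]
orientation: [[-0.0, -1.0, -0.001], [-1.0, 0.0, 0.0], [-0.0, 0.001, -1.0]]
wrist_force: [0.1, -0.4, -1.2]
width: 0.0114
t: 12.22
position: [0.5118, -0.0409, 0.3411]
orientation: [[-0.0, -1.0, 0.004], [-1.0, 0.0, -0.001], [0.001, -0.004, -1.0]]
wrist_force: [0.7, 0.7, -0.1]
width: 0.0117
t 12.32 rot [-0.006 -0.001 -0.   ] before [ -0.7   1.8 157.6] after [ -0.5   0.8 157.6] F [ 0.5  1.1 -0.5] w 11.8 grasp [ 0.5133 -0.0412  0.1776]
```

View pics/w4.png

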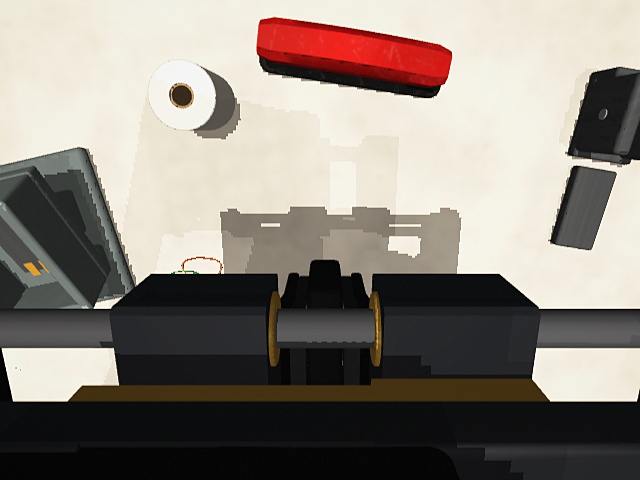

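The handle is firmly held (11.7 mm). The stapler and the narrow roll stand undisturbed. Next I'll move to where the dock can be viewed.

```bash
python3 -m handwheel '[[[0,0,-0.12,0,0,-15,0],[0,0,-0.116,0,0,-15,0],[0,0,0,0,0,0,0],[0,0,0,0,0,0,0],[0,0,0,0,0,0,0]]]'
python3 -c "
from h import *
todo([.42,.145,.206],Rt(13.5))"
```

```text
t: 12.95
position: [0.511, -0.0407, 0.367]
orientation: [[0.232, -0.973, -0.002], [-0.973, -0.232, 0.0], [-0.001, 0.002, -1.0]]
wrist_force: [0.3, -0.5, -1.9]
width: 0.0119
t 12.95 rot [ 0.002  0.001 -0.001] before [-201.8   45.4   -2.7] after [-201.8   45.2   -3. ] F [ 0.3 -0.5 -1.9] w 11.9 grasp [ 0.5107 -0.0406  0.203 ]
```

```bash
python3 -m handwheel '[[[0,0,0,-25,5,0,0],[0,0,0,-45,10,0,0],[0,0,0,-50,11,0,0],[0,0,0,-50,11,0,0],[0,0,0,-32,8,0,0]]]'
python3 -m handwheel '[[[0,0,0,0,0,0,0],[0,0,0,0,0,0,0],[0,0,0,0,0,0,0],[0,0,0,0,0,0,0],[0,0,0,0,0,0,0]]]'
python3 - <<'E'
from h import *
snap("wrist","w5");todo([.42,.145,.206],Rt(13.5))
E
```

```text
t: 13.58
position: [0.4191, 0.1467, 0.3676]
orientation: [[0.234, -0.972, -0.001], [-0.972, -0.234, 0.0], [-0.0, 0.001, -1.0]]
wrist_force: [0.2, -0.4, -1.9]
width: 0.0118
t: 14.2
position: [0.4207, 0.1446, 0.3682]
orientation: [[0.233, -0.973, -0.0], [-0.973, -0.233, -0.0], [0.0, 0.0, -1.0]]
wrist_force: [0.5, 0.6, -1.5]
width: 0.0114
t 14.25 rot [ 0.     0.    -0.001] before [-0.4  0.6 -1.8] after [-0.4  0.6 -1.8] F [-0.4  0.  -0.2] w 11.8 grasp [0.4206 0.1447 0.2042]
```

View pics/w5.png

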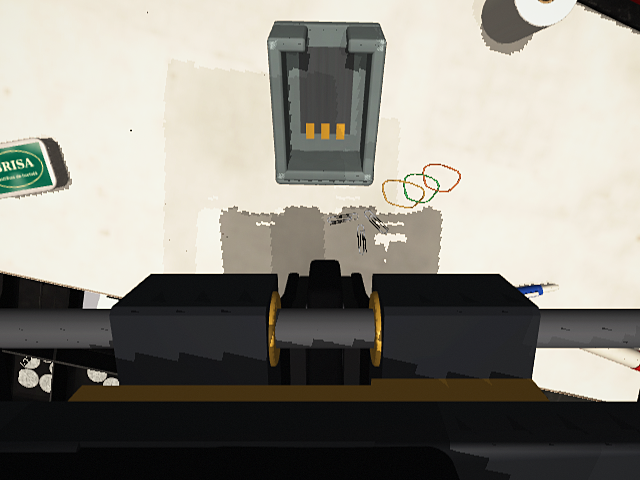

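The dock appears at (265–386, 20–185). The slot opens at its far (upper) end, between (306,45) and (347,45), and the contacts are at (325,131). I'll take an enlarged crop to fit its pose.

Run:
```python
from h import *
im=cv2.imread("pics/w5.png")[10:195,255:395]
cv2.imwrite("pics/crop5.png",cv2.resize(im,None,fx=3.2,fy=3.2,interpolation=cv2.INTER_CUBIC))
# predicted model with guess
def model(x,y,yaw):
    Rb=(Ro.from_euler('z',yaw,degrees=True)*Ro.from_euler('y',-25,degrees=True)).as_matrix()
    B=lambda p:np.array([x,y,.044])+Rb@np.array(p)/1e3
    return B
B=model(.499,.1625,13.5)
for n,p in dict(outUL=(47,34,32),outUR=(47,-34,32),outLL=(-47,34,32),outLR=(-47,-34,32),inUL=(39,26,32),inLL=(-39,26,32),inLR=(-39,-26,32),slL=(39,12,32),slR=(39,-12,32),slLo=(47,12,32),slRo=(47,-12,32)).items():
    q=w2px("w5",B(p)); print(n,np.round(q,1),np.round((q-[255,10])*3.2))
```

```text
outUL [266.   52.8] [ 35. 137.]
outUR [386.   52.8] [419. 137.]
outLL [277.8 191.6] [ 73. 581.]
outLR [373.5 191.6] [379. 581.]
inUL [281.   67.3] [ 83. 183.]
inLL [288.4 182. ] [107. 550.]
inLR [362.9 182. ] [345. 550.]
slL [305.2  67.3] [161. 183.]
slR [346.7  67.3] [293. 183.]
slLo [304.8  52.8] [159. 137.]
slRo [347.2  52.8] [295. 137.]
```

View pics/crop5.png

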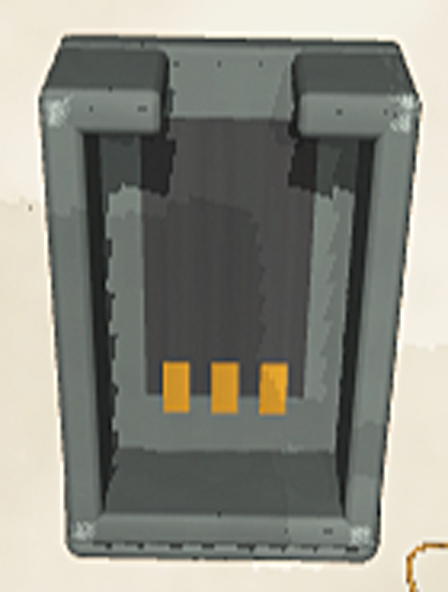

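Run:
```python
from h import *
from scipy.optimize import least_squares
obs=[((47,34,32),(40,92)),((47,-34,32),(418,92)),((-47,34,32),(70,545)),((-47,-34,32),(379,545)),((39,26,32),(84,134)),((39,-26,32),(374,134)),((-39,26,32),(104,515)),((-39,-26,32),(345,515)),((39,12,32),(165,134)),((39,-12,32),(297,134))]
def f(p,z=.044):
    Rb=(Ro.from_euler('z',p[2]*100,degrees=True)*Ro.from_euler('y',-25,degrees=True)).as_matrix()
    return np.concatenate([w2px("w5",np.array([p[0],p[1],z])+Rb@np.array(m)/1e3)-(np.array(q)/3.2+[255,10]) for m,q in obs])
r=least_squares(f,[.507,.1625,.135]);print(r.x,np.round(r.fun.reshape(-1,2),1).tolist())
x,y,yw=r.x;yw*=100
R=Rt(yw,25);Rb=np.c_[-R[:,1],-R[:,0],-R[:,2]]
hand=np.array([x,y,.044])+Rb@np.array([66,0,19.2])/1e3
for k in (60,0): print(k,hand+Rb[:,2]*k/1e3); todo(hand+Rb[:,2]*k/1e3,R)
np.savez("dock.npz",hand=hand,Rb=Rb,R=R)
```

```text
[0.50674613 0.16416349 0.13141111] [[-1.4, -1.6], [1.6, -0.7], [0.4, -0.2], [0.2, 0.4], [-0.0, 0.4], [-0.0, 1.0], [0.5, -0.6], [0.2, -0.1], [-0.9, 0.5], [-0.3, 0.8]]
60 [0.53240119 0.17015302 0.14367238]
t 14.25 rot [0.436 0.001 0.005] before [  0.9 -45.3  75.9] after [ 0.7 -9.  88. ] F [-0.4  0.  -0.2] w 11.8 grasp [0.4206 0.1447 0.2042]
0 [0.55709426 0.17591796 0.08929391]
t 14.25 rot [0.436 0.001 0.005] before [  1.1 -70.7 130.3] after [  0.7  -9.  148. ] F [-0.4  0.  -0.2] w 11.8 grasp [0.4206 0.1447 0.2042]
```

```bash
python3 -m handwheel '[[[0.145,0,0,0,0,0,0],[0.145,0,0,0,0,0,0],[0.146,0,0.005,0,0,0,0],[0,0,0,0,0,0,0],[0,0,0,0,0,0,0]]]'
python3 -m handwheel '[[[0,0,0,0.5,-5,10,0],[0,0,0,0,-4,25,0],[0,0,0,0,0,25,0],[0,0,0,0,0,20,0],[0,0,0,0,0,0,0]]]'
python3 - <<'E'
from h import *
d=np.load("dock.npz");snap("scene","s6");todo(d["hand"]+d["Rb"][:,2]*.06,d["R"]);todo(d["hand"],d["R"]);print(get_state()["joint_pos"])
# projected expected pack underside corners / body in scene
h=np.array(get_state()["position"]);R=np.array(get_state()["orientation"]);Rb=np.c_[-R[:,1],-R[:,0],-R[:,2]]
c=h+G*R[:,2]-Rb@np.array([66,0,6.2])/1e3
im=cv2.imread("pics/s6.png")
for p in [(-35,22,13),(-35,-22,13),(35,22,13),(35,-22,13),(-35,22,-13),(-35,-22,-13)]:
    q=w2px("s6",c+Rb@np.array(p)/1e3);print(np.round(q)); cv2.circle(im,tuple(int(a) for a in np.round(q)),1,(0,255,0),-1)
cv2.imwrite("pics/crop6.png",cv2.resize(im[220:370,150:330],None,fx=4,fy=4,interpolation=cv2.INTER_CUBIC))
E
```

```text
t: 14.88
position: [0.4204, 0.145, 0.3684]
orientation: [[0.229, -0.884, 0.408], [-0.973, -0.207, 0.098], [-0.002, -0.42, -0.908]]
wrist_force: [0.5, -0.6, -1.1]
width: 0.0115
t: 15.5
position: [0.4613, 0.1543, 0.2971]
orientation: [[0.229, -0.885, 0.406], [-0.973, -0.207, 0.097], [-0.002, -0.417, -0.909]]
wrist_force: [-0.5, 0.3, -1.9]
width: 0.0115
t 15.55 rot [0.004 0.003 0.001] before [ 0.7 -0.5  6.9] after [ 0.7 -0.5  6.9] F [ 0.5 -0.4 -0.1] w 11.3 grasp [0.5283 0.1704 0.1495]
t 15.55 rot [0.004 0.003 0.001] before [ 0.9 -0.7 66.9] after [ 0.7 -0.5 66.9] F [ 0.5 -0.4 -0.1] w 11.3 grasp [0.5283 0.1704 0.1495]
[ 0.1483048  -0.15909809  2.15467349  0.0556245   0.71572448  1.45438193]
[267. 292.]
[277. 281.]
[238. 273.]
[249. 263.]
[263. 300.]
[273. 289.]
```

View pics/crop6.png

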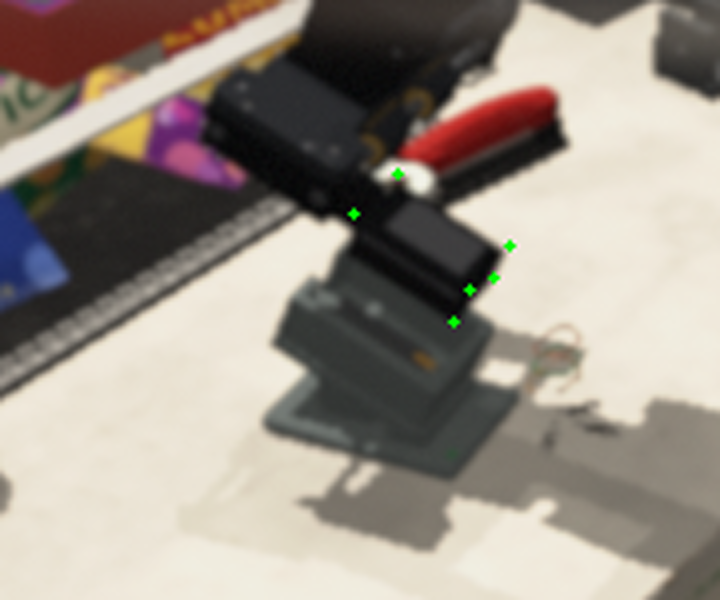

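The scene view shows the pack tilted parallel to the bay and centred over it. The green predicted corners match the body within about 2 px, so it hasn't slipped in the grip. I'll lower it now.

```bash
python3 -m handwheel '[[[0.004,0.003,0,0.7,-0.5,8,0],[0,0,0,0,0,12,0],[0,0,0,0,0,10,0],[0,0,0,0,0,5,0],[0,0,0,0,0,0,0]]]'
python3 -m handwheel '[[[0,0,0,0,0,6,0],[0,0,0,0,0,6,0],[0,0,0,0,0,5,0],[0,0,0,0,0,3,0],[0,0,0,0,0,0,0]]]'
python3 -c "
from h import *
d=np.load('dock.npz');todo(d['hand'],d['R'])"
```

```text
t: 16.18
position: [0.4764, 0.1571, 0.2675]
orientation: [[0.228, -0.881, 0.414], [-0.974, -0.207, 0.096], [0.001, -0.425, -0.905]]
wrist_force: [0.4, -0.2, -1.5]
width: 0.0118
t: 16.8
position: [0.4847, 0.1591, 0.2496]
orientation: [[0.228, -0.881, 0.414], [-0.974, -0.207, 0.096], [0.001, -0.425, -0.905]]
wrist_force: [-0.0, -0.1, -1.1]
width: 0.0118
t 16.8 rot [-0.003 -0.001  0.001] before [ 0.   0.4 12.7] after [ 0.1  0.4 12.7] F [-0.  -0.1 -1.1] w 11.8 grasp [0.5527 0.1748 0.1012]
```

No contact yet, with 12.7 mm to go. The rest goes slowly.

```bash
python3 -m handwheel '[[[0,0,0,0,0,3,0],[0,0,0,0,0,3,0],[0,0,0,0,0,2,0],[0,0,0,0,0,1,0],[0,0,0,0,0,0,0]]]'
python3 -c "
from h import *
d=np.load('dock.npz');todo(d['hand'],d['R'])"
python3 -m handwheel '[[[0,0,0,0,0,1,0],[0,0,0,0,0,0.5,0],[0,0,0,0,0,0.5,0],[0,0,0,0,0,0,0],[0,0,0,0,0,0,0]]]'
python3 -c "
from h import *
d=np.load('dock.npz');todo(d['hand'],d['R']);snap('wrist','w7')"
```

```text
t: 17.42
position: [0.4885, 0.1599, 0.2417]
orientation: [[0.228, -0.881, 0.415], [-0.974, -0.207, 0.096], [0.001, -0.426, -0.905]]
wrist_force: [0.1, -0.5, -0.8]
width: 0.0115
t 17.43 rot [-0.003 -0.001  0.001] before [0.  0.6 3.9] after [0.  0.5 3.9] F [ 0.1 -0.5 -0.8] w 11.5 grasp [0.5565 0.1757 0.0933]
t: 18.05
position: [0.4893, 0.1602, 0.24]
orientation: [[0.228, -0.881, 0.415], [-0.974, -0.207, 0.096], [0.001, -0.426, -0.905]]
wrist_force: [0.0, 0.2, -0.5]
width: 0.0119
t 18.05 rot [-0.004 -0.001  0.001] before [0.1 0.6 2. ] after [0.1 0.6 2. ] F [ 0.   0.2 -0.5] w 11.9 grasp [0.5573 0.176  0.0916]
```

```bash
python3 -m handwheel '[[[0,0,0,0,0,0.5,0],[0,0,0,0,0,0.5,0],[0,0,0,0,0,0.5,0],[0,0,0,0,0,0,0],[0,0,0,0,0,0,0]]]'
python3 -m handwheel '[[[0,0,0,0,0,0.5,0],[0,0,0,0,0,0.5,0],[0,0,0,0,0,0,0],[0,0,0,0,0,0,0],[0,0,0,0,0,0,0]]]'
python3 -c "
from h import *
d=np.load('dock.npz');todo(d['hand'],d['R']);snap('scene','s7')"
```

```text
t: 18.73
position: [0.4899, 0.1603, 0.2387]
orientation: [[0.228, -0.881, 0.415], [-0.974, -0.207, 0.096], [0.001, -0.426, -0.905]]
wrist_force: [-0.7, -0.2, -0.5]
width: 0.0116
t: 19.35
position: [0.4903, 0.1604, 0.2384]
orientation: [[0.228, -0.881, 0.415], [-0.974, -0.207, 0.096], [0.001, -0.426, -0.905]]
wrist_force: [-7.5, -1.4, 9.3]
width: 0.0118
t 19.35 rot [-0.003 -0.001  0.001] before [0.1 0.8 0.1] after [0.1 0.8 0.1] F [-7.5 -1.4  9.3] w 11.8 grasp [0.5583 0.1762 0.09  ]
```

Contact came where predicted (about 12 N, 0.1 mm left). I'll ease off half a millimetre, open, and retreat along the tool axis.

```bash
python3 -m handwheel '[[[0,0,0,0,0,-0.5,0],[0,0,0,0,0,0,0.3],[0,0,0,0,0,0,0.5],[0,0,0,0,0,0,0.5],[0,0,0,0,0,0,0.5]]]'
python3 -m handwheel '[[[0,0,0,0,0,-5,0.5],[0,0,0,0,0,-15,0.5],[0,0,0,0,0,-30,0.5],[0,0,0,0,0,-40,0.5],[0,0,0,0,0,-30,0.5]]]'
python3 -m handwheel '[[[-0.14,0,0,0,20,-10,0.5],[-0.14,0,0,0,20,0,0.5],[-0.14,0,0,0,20,0,0.5],[0,0,0,0,0,0,0.5],[0,0,0,0,0,0,0.5]]]'
python3 - <<'E'
from h import *
snap("wrist","w8");snap("scene","s8");print(get_state()["position"])
a=cv2.imread("pics/w8.png")[0:270,140:500];b=cv2.imread("pics/s8.png")[220:370,150:330]
cv2.imwrite("pics/v8.png",np.hstack([cv2.resize(a,(440,330)),cv2.resize(b,(360,300),interpolation=cv2.INTER_CUBIC)[:330] if 0 else cv2.resize(b,(360,330),interpolation=cv2.INTER_CUBIC)]))
E
```

```text
t: 20.02
position: [0.4901, 0.1603, 0.2381]
orientation: [[0.228, -0.881, 0.415], [-0.974, -0.207, 0.096], [0.001, -0.426, -0.905]]
wrist_force: [-0.2, -0.6, 0.2]
width: 0.0404
t: 20.65
position: [0.4398, 0.1487, 0.3486]
orientation: [[0.228, -0.88, 0.416], [-0.974, -0.207, 0.096], [0.001, -0.427, -0.904]]
wrist_force: [-0.2, 0.4, 1.3]
width: 0.0434
t: 21.28
position: [0.3812, 0.1349, 0.3385]
orientation: [[0.228, -0.973, 0.023], [-0.974, -0.228, 0.004], [0.001, -0.023, -1.0]]
wrist_force: [0.6, 0.1, -0.1]
width: 0.0437
[0.38108255 0.13489578 0.33850655]
```

View pics/v8.png

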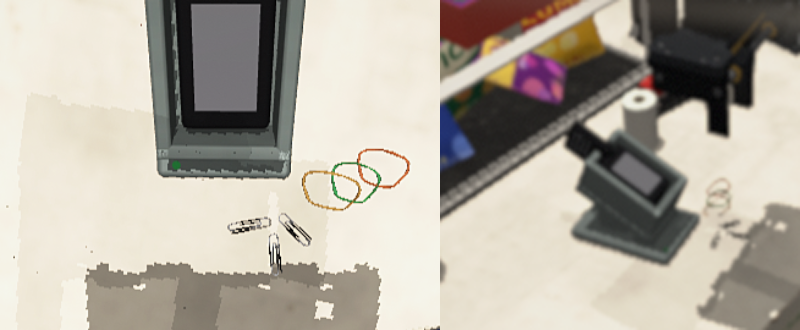

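The pack lies in the bay with its handle through the slot. In wrist-picture pixels, the rear top edge of its body runs from about (290,104) to (359,104). I'll compare that with a perfectly seated model.

```bash
python3 - <<'E'
from h import *
d=np.load("dock.npz");Rb=d["Rb"];o=np.array([.50675,.16416,.044])
for n,p in dict(rearL=(-35,22,26),rearR=(-35,-22,26),rimL=(-47,34,32),rimR=(-47,-34,32)).items():
    for dx,dz in ((0,0),(-4,0),(0,5)): print(n,dx,dz,np.round(w2px("w8",o+Rb@(np.array(p)+[dx,0,dz])/1e3),1))
o=np.array(get_state()["position"]);print(get_state()["t"])
E
python3 -m handwheel '[[[0,0,0,0,20,-20,0.5],[0,0,0,0,20,-20,0.5],[0,0,0,0,20,-20,0.5],[0,0,0,0,0,0,0.5],[0,0,0,0,0,0,0.5]]]'
python3 - <<'E'
from h import *
d=np.load("dock.npz");Rb=d["Rb"];o=np.array([.50675,.16416,.044])
snap("wrist","w9");snap("top","t9");im=cv2.imread("pics/w9.png")
for p in [(-35,22,26),(-35,-22,26),(35,22,26),(35,-22,26),(83,6,34),(83,-6,34),(47,6,34)]:
    q=w2px("w9",o+Rb@np.array(p)/1e3); print(p,np.round(q)); cv2.circle(im,tuple(int(round(a)) for a in q),1,(0,255,0),-1)
a=cv2.resize(im[0:190,240:410],None,fx=2.5,fy=2.5)
b=cv2.resize(cv2.imread("pics/t9.png")[150:310,150:450],(360,192)); b=np.vstack([b,np.zeros((a.shape[0]-192,360,3),np.uint8)])
cv2.imwrite("pics/v9.png",np.hstack([a,b]))
E
```

```text
rearL 0 0 [288.4 108.6]
rearL -4 0 [288.7 114.9]
rearL 0 5 [287.8 111.8]
rearR 0 0 [360.1 108.7]
rearR -4 0 [359.7 115. ]
rearR 0 5 [360.7 111.9]
rimL 0 0 [269.4 131.1]
rimL -4 0 [269.9 137.1]
rimL 0 5 [268.5 134.6]
rimR 0 0 [379.  131.3]
rimR -4 0 [378.5 137.3]
rimR 0 5 [379.9 134.8]
21.375
t: 22.0
position: [0.3215, 0.121, 0.3966]
orientation: [[0.228, -0.974, 0.021], [-0.974, -0.228, 0.004], [0.001, -0.021, -1.0]]
wrist_force: [0.4, 1.0, -0.1]
width: 0.0433
(-35, 22, 26) [293.  23.]
(-35, -22, 26) [355.  23.]
(35, 22, 26) [ 288. -103.]
(35, -22, 26) [ 361. -103.]
(83, 6, 34) [ 313. -222.]
(83, -6, 34) [ 336. -222.]
(47, 6, 34) [ 314. -130.]
```

View pics/v9.png

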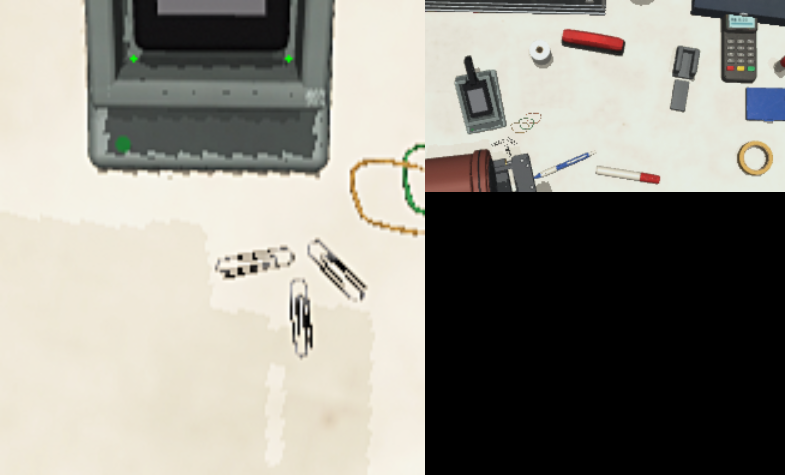

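The final views show the rear edge within about 2 mm of the seated model, inside the bay's play. The handle comes out of the slot, the stand is empty, and the stapler, rolls and tape are where they were. I'm handing the job in.

```bash
python3 -c "
from h import *
a=cv2.imread('pics/top0.png').astype(int);b=cv2.imread('pics/t9.png').astype(int)
for n,(u,v,r) in dict(stapler=(290,185,28),roll=(246,191,12),tape=(425,281,18)).items(): print(n,abs(a-b)[v-r:v+r,u-r:u+r].mean())
print(get_state()['t'],get_state()['width']); print(sign_off())"
```

```text
stapler 0.4060374149659864
roll 0.30324074074074076
tape 0.34593621399176955
22.1 0.043692831182035055
the job is handed in; nothing more can be done
None
```

The battery pack is in the dock's bay with its handle out through the slot, and I handed the job in at 22.1 s of the 54 s allowed.

I lifted it from the stand by its body, set it flat on the bare desk and let go. I then took it by the handle, tilted it 25° and lowered it slowly into the bay until it touched the floor. After letting go I backed the gripper clear.

**Last checks:**
- **Seating:** The pack touched the floor within 0.1 mm of the predicted height, with about 12 N of force. After release, its rear edge was about 2 mm up the slope from the ideal position, within the 4 mm of play. I checked by eye and against the model's rear edge that it lies flat; I did not measure the upper end directly.
- **Bystanders:** The before and after top views of the stapler, paper roll and tape roll are practically identical, so none of them moved.

**Less than ideal:**
- **Small drop on the desk:** The fingertips reached below the pack's underside when I held it by the body, so it dropped the last 4–5 mm onto the desk. It landed flat and straight.
- **Desk contact:** The open fingertips touched the desk at about 10–12 N before the handle grip. I raised them at once.
- **Picture count:** I viewed 12 pictures, two over the budget.

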